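# Clear the V-block and lay out the ring mandrel

## Robot

A 7-joint arm with a two-finger parallel gripper is mounted at the origin on the work surface. World frame = base frame: x ahead of the robot, y to its left, z up, the work surface at z = 0. Lengths are in m, angles in degrees, forces in N, time in s.
With the tool pointing down it reaches from about 0.4 to 0.9 m from the base axis. Payload 5.5 kg.
Tool frame: the origin (TCP) lies on the centre line of the jaws, within the pads' length; the fingertips stand 19 mm ahead of it and the grasp point (between the pads) is the TCP; z points along the fingers, y is the direction in which the jaws open and shut (so a half turn about z gives the same grasp; the last joint's range is limited). The gripper opens to 85 mm and grips with 20 to 120 N. Pads are 22 mm wide; open, the fingers measure 114 mm over their backs; the gripper's body (76 mm by 85 mm) begins 54 mm behind the grasp point. The pads swing forward as they close: fully open they stand 13 mm farther back than shut.
Start: joints at [86.986, 28.699, -24.465, 88.831, 12.651, 65.22, -12.049], TCP at [0.202, -0.618, 0.25] pointing down, gripper open.
Joint ranges: [-164.97, 164.97], [-17.58, 116.51], [-87.97, 89.64], [11.32, 138.91], [-80.73, 260.73], [10.89, 115.49], [-147.41, 147.41]. Speed limits (degrees/s): [147.25, 147.25, 180, 180, 180, 180, 180].

## Interface

Orientations are given as a 3x3 rotation matrix whose columns are the frame's x, y, z axes.
In Python, from bench import arm gives the robot as it stands. Calls block until the motion is done:
- arm.move_ptp(position, orientation): joint-space move of the TCP to a pose.
- arm.move_l(position, frame=None, speed=0.15, f_stop=None): straight line of the TCP; frame=None keeps the orientation; speed is the mean speed in m/s. With f_stop (N) it stops when the force on the tool has changed by that much, and returns True; else False.
- arm.movej(angles): joint-space move.
- arm.command_gripper(opening, newtons=None): finger opening in m; newtons is the grip in N (None keeps the last); returns when the fingers have stopped.
- arm.dwell(seconds).
- arm.ik(position, orientation): joint angles nearest the present ones, or None.
- arm.observe(): the state.
- arm.grab_frame(name): name is "scene" or "top" or "wrist"; returns (picture, depth): 384x512x3 uint8, red, green, blue; 384x512 float32, m along the optical axis (not along the pixel's ray), 0 where there is no reading.
- arm.camera_model(name): a dict with "fov_y" (degrees; the focal length in pixels is half the picture's height over the tangent of half this angle, whatever the lens; pixels are square), "cx", "cy" (the principal point, pixels), "T" (4x4, takes a point from camera to world coordinates); the wrist camera has in their place "tool_from_camera" (4x4, takes a point from camera to tool coordinates, whose origin is the TCP and whose axes are the flange's). Camera axes: x right, y up, looking along -z (the intrinsics and any distortion apply to the point x, -y, -z); pixel columns grow to the right and rows downward; lengths in m; the calibration is good to about 2 mm. A picture is of the moment at which its call begins: read the wrist's pose just before it. camera_model takes no time and is no camera call.
A pose or a line that the arm cannot do raises arm.IKError and nothing moves.
- arm.hand_in(): hands the job in, once; it reports no verdict.
The state is a dict: "time_s": time; "joints": joint angles; "dq": joint speeds; "effort": joint torques, N m; "ee_pos": TCP position; "ee_rot": TCP orientation; "force": force on the tool from outside, world axes, zero at the start; "ft_torque": the same for the moment, N m; "gripper_width": finger opening in m.
Only numpy, scipy, OpenCV 4.12 (cv2) and the standard library are available. Lean on these libraries where they do the work, as an engineer would, in place of code of your own. Each camera call takes 0.05 s, during which the arm holds its last target.

## Task

Set this jeweller's bench up for sizing a ring. Clear the round file that was left lying in the V-block into the file tray, so that it lies flat on the tray's floor, and draw the red-handled ring mandrel out of the crowded tool block and lay it in the V-block, its steel taper bedded along the groove and its whole handle overhanging one end of the block, whichever end suits. Put both tools down rather than dropping them, leave the other tools standing in their slots, and do not push the bottle away or knock it over.

Things in the scene. Friction and masses are not known exactly. Their poses are not given: they have to be found in the camera images.
- tool_block: Fixed dark wood block left or right of the V-block, 78 (x) x 208 (y) x 95 mm high; origin: centre of underside, z up. 4 slots open at the top, 54 (x) x 22 (y), floor at z 10, centres y -75, -25, 25, 75. Each holds one tool tip down (which one varies): tip in the slot's +x floor corner, shank on its -x rim, so handles lean 26-29 deg from vertical to the block's -x (yaw within 0.55 rad).
- mandrel: Ring mandrel, loose, 0.11-0.2 kg, 195 mm long: bright round steel taper, diameter 9 mm at the tip to 16 mm at 125 mm; 10 mm long brass collar of 19 mm diameter; then a red round handle, diameter 18 mm at the collar growing to 22 mm from 147 to 183 mm, rounded end at 195. Origin: centre of the tip; z along its axis from tip to handle. Centre of mass about 90 mm from the tip.
- mandrel_mid (a point): On the mandrel's axis, 62.5 mm from the tip: the middle of the steel taper. When bedded in the V-block it is about 44 mm above the bench.
- mandrel_collar (a point): On the mandrel's axis, 125 mm from the tip: where the taper ends and the brass collar and handle begin.
- mandrel_handle (a point): On the mandrel's axis, 160 mm from the tip: on the red handle's thickest part (22 mm).
- v_block: Fixed mid-brown wooden V-block with small brass plates on its sides, 80 (x) x 60 (y) x 55 mm high, origin at the centre of its underside, z up. A 90 degree V groove, 40 mm wide at the top and 20 mm deep (its bottom line 35 mm above the bench), runs through it along x, its own x pointing to the robot's left (within 0.45 rad of world +y). Low steel ears (6 mm high) reach to y = +-52 mm.
- round_file: Round file, loose, 0.08 kg, 190 mm long: dark steel shank of 9 mm diameter to 115 mm; 10 mm brass collar of 12 mm diameter; light wood handle, 17 growing to 20 mm diameter. Origin: centre of the tip; z from tip to handle. Starts lying in the V-block's groove, axis 41 mm above the bench, handle overhanging the block's -x end. Centre of mass about 80 mm from the tip.
- file_handle (a point): On the round file's axis, 155 mm from the tip: middle of the handle, 20 mm thick there.
- tray: Fixed aluminium file tray, open on top, 240 (x) x 120 (y) x 22 mm high, walls and floor 4 mm thick, origin at the centre of its underside, z up. It stands on the other side of the V-block from the tool block.
- burnisher: Bystander in the tool block: burnisher, 200 mm long, black handle of 18 mm diameter over its last 80 mm, steel shank 9 mm. Origin at the tip, z towards the handle.
- needle_file: Bystander in the tool block: file, 200 mm long, blue handle of 20 mm diameter over its last 80 mm, steel shank 9 mm. Origin at the tip, z towards the handle.
- scraper: Bystander in the tool block: scraper, 185 mm long, yellow handle of 20 mm diameter over its last 70 mm, steel shank 9 mm. Origin at the tip, z towards the handle.
- flux_bottle: Bystander: loose amber bottle with a black cap, 44 mm diameter, 105 mm high, standing upright beyond the V-block (farther from the robot). Origin at the centre of its underside.

How it is judged:
By the outcome, as a careful person would: the job done as asked, in the order asked, and still so for the second after the job is handed in, with the robot touching nothing.
It also fails if it takes over 64 s, if anything falls off the work surface, if the arm or the gripper's body presses on something with over 40 N, if the wrist force passes 120 N, or if a joint passes its speed limit or range.

## Working session

There is one attempt and no reset: what is moved stays moved. The work goes in short steps, each a Python script; the robot and the scene stay as the last script left them, time stands still between calls to the robot, and variables do not carry over. Pictures are saved under pics/ and viewed, and the job is handed in when it is done.

```bash
ls; mkdir -p pics
python3 - <<'E'
from bench import arm
import cv2,numpy as np
s=arm.observe();print(s)
for n in("scene","top","wrist"):
    p,d=arm.grab_frame(n);cv2.imwrite(f"pics/a_{n}.png",p[:,:,::-1]);np.savez(f"a_{n}.npz",p=p,d=d)
    print(n,arm.camera_model(n),(d>0).mean())
E
```

```text
pics
{'time_s': 0.0, 'joints': array([ 86.98632477,  28.75531535, -24.45156589,  88.89228283,
        12.64945021,  65.21982731, -12.05035817]), 'dq': array([-0.01571635,  0.03962007, -0.00771509,  0.05063366, -0.00888668,
       -0.0356457 ,  0.08734069]), 'effort': array([ 8.35578885e-05, -5.69525528e+01, -5.81597820e+00, -2.80935431e+01,
        1.06631586e-02,  1.18747732e-02, -8.35497048e-06]), 'ee_pos': array([ 0.20161327, -0.61723857,  0.24923419]), 'ee_rot': array([[ 9.50548300e-01,  3.10576292e-01, -5.43924988e-04],
       [ 3.10576758e-01, -9.50546361e-01,  1.92145991e-03],
       [ 7.97339763e-05, -1.99537091e-03, -9.99998006e-01]]), 'force': array([-0.55463759, -0.08550728,  0.12009048]), 'ft_torque': array([-0.02152719,  0.0293765 ,  0.02336237]), 'gripper_width': 0.08583186852060211}
scene {'fov_y': 51.52472920683768, 'cx': 256.31545377828314, 'cy': 190.83201747456005, 'T': array([[ 0.83136772, -0.40219798,  0.3834899 ,  1.00289426],
       [ 0.55554346,  0.58397373, -0.59190045, -0.62751269],
       [ 0.01411314,  0.70513223,  0.70893537,  0.85301078],
       [ 0.     
[... 187 characters left out ...]
1, -0.08265383,  0.50213799],
       [-0.99977534,  0.01631866,  0.01352673, -0.01440519],
       [ 0.01482768,  0.08243038,  0.99648651,  1.30072402],
       [ 0.        ,  0.        ,  0.        ,  1.        ]])} 0.9962310791015625
wrist {'fov_y': 63.73613948582284, 'cx': 250.10985857967634, 'cy': 194.6317067628545, 'tool_from_camera': array([[-2.77471451e-05,  9.63170951e-01,  2.68889790e-01,
         6.90654380e-02],
       [ 9.99999999e-01,  1.45239376e-05,  5.11663545e-05,
         5.73375155e-04],
       [ 4.53766078e-05,  2.68889791e-01, -9.63170950e-01,
        -1.25568881e-01],
       [ 0.00000000e+00,  0.00000000e+00,  0.00000000e+00,
         1.00000000e+00]])} 0.9960174560546875
```

View pics/a_scene.png

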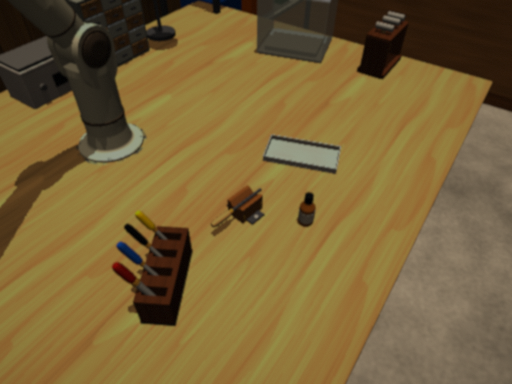

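View pics/a_top.png

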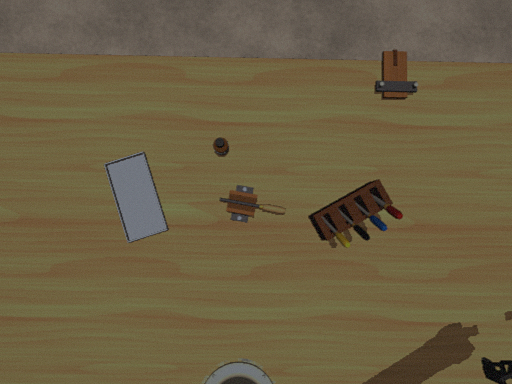

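The scene view shows the file in the V-block (240,203), the bottle (307,210) and the tray (302,153). The tools in the block run red, blue, black, yellow, with red at the near end (122,272). In the top view the red handle is at (396,212). Next I'll measure with depth.

```bash
cat > h.py <<'E'
import numpy as np,cv2
from bench import arm
def cloud(name,d,tool=None):
    m=arm.camera_model(name);H,W=d.shape
    f=H/2/np.tan(np.radians(m["fov_y"]/2))
    v,u=np.mgrid[0:H,0:W]
    P=np.stack([(u-m["cx"])/f*d,-(v-m["cy"])/f*d,-d],-1)
    if name=="wrist":
        T=np.eye(4);T[:3,:3]=tool[1];T[:3,3]=tool[0];T=T@m["tool_from_camera"]
    else: T=m["T"]
    return P@T[:3,:3].T+T[:3,3]
def snap(name,tag):
    s=arm.observe();p,d=arm.grab_frame(name)
    cv2.imwrite(f"pics/{tag}.png",cv2.convertScaleAbs(p[:,:,::-1],alpha=1.6))
    X=cloud(name,d,(s["ee_pos"],s["ee_rot"]))
    np.savez(f"{tag}.npz",p=p,X=X,d=d)
    return p,X,d
def axis(P):
    c=np.median(P,0);u,s,v=np.linalg.svd(P-c,full_matrices=False);return c,v[0],s
def Rdown(th): # jaw (y) axis at angle th+90; x axis at angle th ; tool z down
    c,s=np.cos(th),np.sin(th)
    return np.array([[c,s,0],[s,-c,0],[0,0,-1.]])
E
python3 - <<'E'
from h import *
np.set_printoptions(precision=4,suppress=True)
for n in("scene","top"):
    z=np.load(f"a_{n}.npz");p=z["p"];X=cloud(n,z["d"]);hsv=cv2.cvtColor(p,cv2.COLOR_RGB2HSV)
    ok=(abs(X[...,1])<.6)&(X[...,0]>.3)&(X[...,0]<.9)
    print(n,"table z pct",np.percentile(X[...,2][ok],[5,25,50,75]))
    h,s,v=cv2.split(hsv)
    ob=ok&(X[...,2]>.012)
    k,l,st,c=cv2.connectedComponentsWithStats(ob.astype(np.uint8))
    for i in range(1,k):
        if st[i,4]>60:
            P=X[l==i];print(st[i],P.min(0),P.max(0),cv2.minAreaRect((P[:,:2]*1000).astype(np.float32)))
    for nm,m in dict(red=((h<6)|(h>174))&(s>170)&(v>50),blue=(h>105)&(h<125)&(s>150)&(v>50),yel=(h>20)&(h<32)&(s>200)&(v>60)).items():
        m=m&ob&(X[...,2]>.08)
        if m.sum()>10:print(nm,m.sum(),*axis(X[m])[:2],X[m].min(0),X[m].max(0))
E
```

```text
scene table z pct [-0.0021 -0.0005  0.0007  0.0021]
[263 134  78  37 519] [0.4422 0.2117 0.012 ] [0.7045 0.4008 0.0276] ((573.0161743164062, 308.2690734863281), (239.76632690429688, 128.26409912109375), 19.013904571533203)
[211 185  52  42 971] [ 0.5227 -0.1241  0.012 ] [0.595  0.0628 0.0593] ((553.8840942382812, -30.19536590576172), (189.27842712402344, 62.937015533447266), 80.90940856933594)
[298 192  18  33 421] [0.6997 0.0386 0.0125] [0.7439 0.082  0.1089] ((724.2542114257812, 57.32355880737305), (44.646240234375, 37.457496643066406), 27.407976150512695)
[ 112  210   80  113 5080] [ 0.445  -0.4139  0.0122] [ 0.629  -0.1938  0.1909] ((526.8135375976562, -313.48126220703125), (117.4865951538086, 212.28587341308594), 29.583980560302734)
red 168 [ 0.5404 -0.3977  0.1708] [ 0.4618  0.236  -0.855 ] [ 0.5223 -0.4081  0.1408] [ 0.5534 -0.386   0.1881]
blue 147 [ 0.5111 -0.3561  0.1681] [ 0.456   0.2356 -0.8582] [ 0.4948 -0.3678  0.135 ] [ 0.5269 -0.3456  0.1907]
yel 156 [ 0.4664 -0.2679  0.1578] [ 0.4551  0.2266 -0.8611] [ 0.447  -0.2781  0.1268] [ 0.479  -0.2557  0.1773]
top table z pct
[... 531 characters left out ...]
9174804688)
[ 309  179   94   69 2913] [ 0.4433 -0.4134  0.012 ] [ 0.6264 -0.0144  1.3007] ((500.96014404296875, -224.4563751220703), (139.69613647460938, 396.2026672363281), 19.10072135925293)
[219 190  67  26 820] [ 0.5021 -0.124   0.0239] [0.5922 0.0637 1.3007] ((542.2373657226562, -25.49523162841797), (182.22518920898438, 82.17408752441406), 65.49304962158203)
red 74 [ 0.5337 -0.394   0.1808] [ 0.0544  0.7918 -0.6083] [ 0.4979 -0.4085  0.0963] [ 0.5584 -0.2283  0.1916]
blue 80 [ 0.5054 -0.3522  0.1751] [-0.4656 -0.2527  0.8481] [ 0.4879 -0.3661  0.1372] [ 0.5235 -0.3397  0.1942]
yel 27 [ 0.4609 -0.2618  0.163 ] [-0.465  -0.1883  0.8651] [ 0.4484 -0.2744  0.1303] [ 0.4776 -0.2541  0.1768]
```

View pics/a_wrist.png

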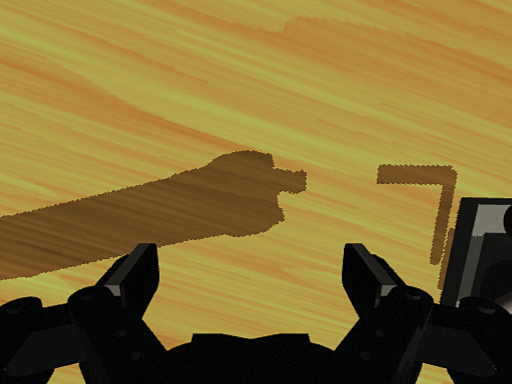

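Run:
```python
from h import *
np.set_printoptions(precision=4,suppress=True)
th=np.radians(81)
for t in (th,th+np.pi): print(arm.ik([.545,-.09,.22],Rdown(t)))
t0=arm.observe()["time_s"]
arm.move_ptp([.545,-.09,.25],Rdown(th));print(arm.observe()["time_s"]-t0)
p,X,d=snap("wrist","b1")
```

```text
[ 48.7789  28.3969 -54.66   104.1307  26.2724  61.2151 -24.7203]
[ -46.4755   42.7097   77.8651  107.0695  -45.1104   69.3909 -142.3253]
2.25
```

View pics/b1.png

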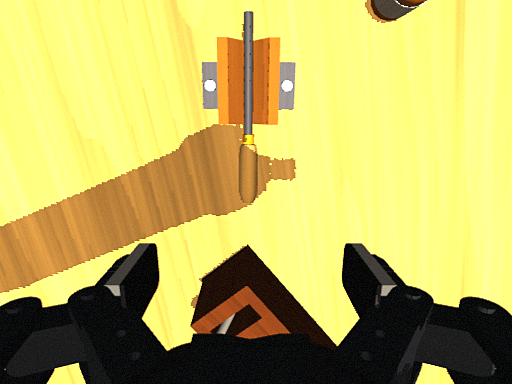

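The wrist view shows the file vertical in the picture, with its tip at (249,14), collar at (248,140) and handle end at (248,203). The V-block spans (218–280, 37–125). Next I'll fit the axis.

Run:
```python
from h import *
np.set_printoptions(precision=4,suppress=True)
z=np.load("b1.npz");X=z["X"];p=z["p"]
# file: overhanging parts by height
v,u=np.mgrid[0:384,0:512]
win=(u>232)&(u<266)
hd=win&(v>146)&(v<206)&(X[...,2]>.03)
tp=win&(v>5)&(v<34)&(X[...,2]>.03)
def mid(m):
    o=[]
    for r in np.unique(v[m]):
        P=X[r][m[r]]; o.append([P[:,0].min()/2+P[:,0].max()/2,*P[:,1:].mean(0)[:1],P[:,2].max(),np.ptp(P[:,:2],axis=0).max()])
    return np.array(o)
H=mid(hd);T=mid(tp);print(H[::8]);print(T[::5])
print("ends",H[-1],T[0])
# vblock top faces
vb=(u>200)&(u<300)&(v>30)&(v<140)&(abs(X[...,2]-.055)<.004)
r=cv2.minAreaRect((X[vb][:,:2]*1000).astype(np.float32));print("vblock",r,np.median(X[vb][:,2]))
ears=(abs(X[...,2]-.006)<.004)&(u>195)&(u<300)&(v>55)&(v<112)
# scene tray
for n in("scene","top"):
    q=np.load(f"a_{n}.npz");Y=cloud(n,q["d"]);ok=q["d"]>0
    m=ok&(Y[...,0]>.42)&(Y[...,0]<.73)&(Y[...,1]>.19)&(Y[...,1]<.43)&(Y[...,2]>.016)&(Y[...,2]<.028)
    print(n,cv2.minAreaRect((Y[m][:,:2]*1000).astype(np.float32)),m.sum())
    m=ok&(Y[...,0]>.4)&(Y[...,0]<.75)&(Y[...,1]>-.48)&(Y[...,1]<-.15)&(abs(Y[...,2]-.095)<.005)
    print(n,"blk",cv2.minAreaRect((Y[m][:,:2]*1000).astype(np.float32)),np.median(Y[m][:,2]))
```

```text
[[ 0.5489 -0.0631  0.0529  0.0157]
 [ 0.5469 -0.0712  0.0536  0.0191]
 [ 0.5455 -0.0795  0.0545  0.0192]
 [ 0.5441 -0.0881  0.054   0.0194]
 [ 0.5455 -0.0928  0.3753  0.0752]
 [ 0.5418 -0.1055  0.0545  0.0183]
 [ 0.5404 -0.1145  0.0539  0.0162]]
[[ 0.5568 -0.0246  0.3753  0.    ]
 [ 0.569   0.0597  0.0485  0.0084]
 [ 0.5683  0.0556  0.0495  0.0085]
 [ 0.5676  0.0514  0.0496  0.0085]
 [ 0.567   0.0471  0.049   0.0087]]
ends [ 0.5455 -0.113   0.3753  0.0998] [ 0.5568 -0.0246  0.3753  0.    ]
vblock ((559.0054321289062, -0.052509307861328125), (79.9320297241211, 60.107635498046875), 80.55197143554688) 0.056474528726211615
scene ((573.0161743164062, 308.2690734863281), (239.76632690429688, 128.26409912109375), 19.013904571533203) 379
scene blk ((542.44580078125, -303.96685791015625), (79.62544250488281, 211.1924285888672), 29.666627883911133) 0.09502144813691993
top ((572.3973999023438, 307.6743469238281), (239.9981689453125, 121.28341674804688), 18.82469940185547) 399
top blk ((542.3465576171875, -304.6488342285156), (78.20719146728516, 208.89971923828125), 29.75440788269043) 0.09419077947553722
```

```bash
cat >> h.py <<'E'
def Rt(th,tilt): # x along heading th, tilted down by tilt (tool tip side down): jaw axis y fixed
    c,s=np.cos(th),np.sin(th)
    y=np.array([s,-c,0]);h=np.array([c,s,0]);zz=np.array([0,0,1.])
    x=np.cos(tilt)*h-np.sin(tilt)*zz
    return np.column_stack([x,y,np.cross(x,y)])
E
python3 - <<'E'
from h import *
np.set_printoptions(precision=4,suppress=True)
th=np.radians(80.7);R=Rdown(th)
g=np.array([.545,-.0868,.053])
t2=np.radians(18.9);R2=Rt(t2,np.radians(2))
pl=np.array([.5727,.308,0])-.057*np.array([np.cos(t2),np.sin(t2),0])
print(arm.ik(pl+[0,0,.026],R2),arm.ik(pl+[0,0,.2],R2))
arm.command_gripper(.05,40)
arm.move_ptp(g+[0,0,.06],R)
print(arm.move_l(g,speed=.12,f_stop=8))
arm.command_gripper(.0,40)
s=arm.observe();print(s["gripper_width"],s["ee_pos"],s["force"],s["time_s"])
E
```

```text
[  -7.5521   43.677   -32.3875  102.5587   30.8187   44.9937 -126.9344] [  -0.235    31.4546  -42.4637   97.7683   22.7555   61.9225 -121.1778]
False
0.018174861846018922 [ 0.545  -0.0868  0.0535] [-2.7103  0.4946  3.9151] 4.525
```

Run:
```python
from h import *
np.set_printoptions(precision=4,suppress=True)
th=np.radians(80.7)
t2=np.radians(18.9);R2=Rt(t2,np.radians(2))
pl=np.array([.5727,.308,0])-.057*np.array([np.cos(t2),np.sin(t2),0])
arm.move_l([.545,-.0868,.2],speed=.12)
print(arm.observe()["gripper_width"])
arm.move_ptp(pl+[0,0,.18],R2)
arm.move_l(pl+[0,0,.06],speed=.12)
s=arm.observe();print(s["gripper_width"],s["ee_pos"],s["time_s"])
snap("wrist","c1");snap("scene","c2")
```

```text
0.017885807674365907
0.0183871975308099 [0.5194 0.2901 0.0608] 8.5167
```

View pics/c1.png

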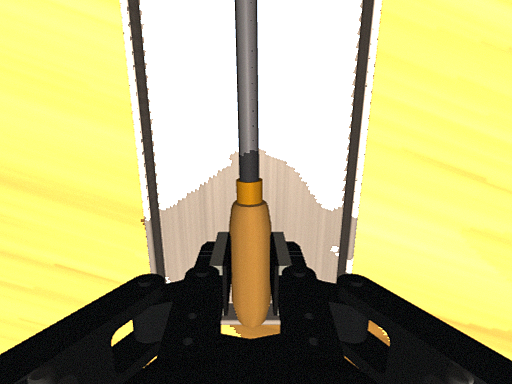

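View pics/c2.png

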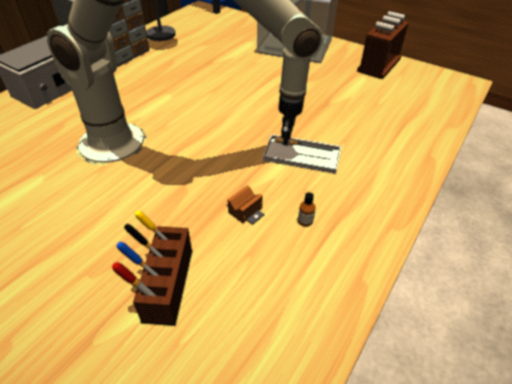

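The wrist view shows the file centred between the tray walls, with its collar at (250,190). Before lowering I'll check its pitch and lateral fit.

Run:
```python
from h import *
np.set_printoptions(precision=4,suppress=True)
X=np.load("c1.npz")["X"]
t2=np.radians(18.9);e=np.array([np.cos(t2),np.sin(t2)]);n=np.array([-e[1],e[0]]);c=np.array([.5727,.308])
for r in range(5,320,30):
    P=X[r,228:280];k=P[:,2]>.03
    if k.sum():
        P=P[k];i=P[:,2].argmax();q=P[:,:2]-c
        print(r,(q@e).mean(),((q@n).min()+(q@n).max())/2,np.sort(P[:,2])[-3])
```

```text
5 0.05038663479420505 0.001326195248205002 0.05128194033023806
35 0.040069617763887386 0.0011574782439090754 0.05139775127885082
65 0.029158449198163426 0.0007678423831587004 0.05173294824892341
95 0.01769756357384665 0.0008262038539483371 0.0523652232193757
125 0.005716373300953395 0.0006263711699947118 0.052345567687458266
155 -0.006934013038307376 0.00043358190282491416 0.05292851818568242
185 -0.01992555256893002 -2.4692455732779842e-05 0.05501018699838592
215 -0.03310673301505183 -0.00030812727027993477 0.05836264706000971
245 -0.0464977713690848 -0.001741424105660503 0.06314255096618891
275 -0.05992874033311132 -0.001272478324842453 0.08114303520227947
305 -0.07332205915812016 -0.0012781852614401224 0.08141376895970646
```

Run:
```python
from h import *
np.set_printoptions(precision=4,suppress=True)
t2=np.radians(18.9)
pl=np.array([.5727,.308,0])-.057*np.array([np.cos(t2),np.sin(t2),0])
print(arm.move_l(pl+[0,0,.035],speed=.1),arm.move_l(pl+[0,0,.0235],speed=.02,f_stop=3))
s=arm.observe();print(s["ee_pos"],s["force"],s["time_s"])
arm.command_gripper(.03)
arm.command_gripper(.05)
arm.move_l(pl+[0,0,.15],speed=.15)
print(arm.observe()["time_s"])
snap("wrist","d1")
```

```text
False True
[0.519  0.2897 0.0273] [-0.8146 -0.6727  6.2641] 9.4667
11.05
```

View pics/d1.png

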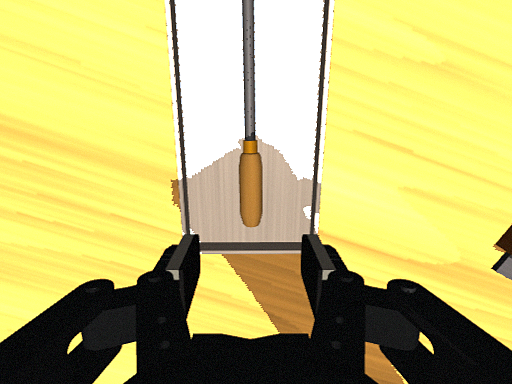

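The file lies flat in the tray, and its handle end at (251,226) is clear of the near wall at row 245. Next is the mandrel axis and a reachability check.

Run:
```python
from h import *
from scipy.optimize import least_squares
np.set_printoptions(precision=4,suppress=True)
z=np.load("a_scene.npz");p=z["p"];X=cloud("scene",z["d"]);h,s,v=cv2.split(cv2.cvtColor(p,cv2.COLOR_RGB2HSV))
def fit(X,m,n,r=None):
    P=X[m];c,a,_=axis(P)
    if a[2]<0:a=-a
    def f(q):
        d=q[3:6]/np.linalg.norm(q[3:6]);w=P-q[:3];return np.linalg.norm(w-np.outer(w@d,d),axis=1)-(r if r else q[6])
    o=least_squares(f,np.r_[c+[-.006,.006,-.006],a,.010],loss="soft_l1",f_scale=.001)
    a=o.x[3:6]/np.linalg.norm(o.x[3:6]);t=(P-o.x[:3])@a
    print(n,m.sum(),"c",o.x[:3]+a*np.median(t),"a",a,"lean",np.degrees(np.arccos(a[2])),"heading",np.degrees(np.arctan2(-a[1],-a[0])),"r",o.x[6],"end",o.x[:3]+a*t.max(),"len",np.ptp(t))
    return o.x[:3],a
ok=(X[...,2]>.1)&(X[...,1]<-.2)&(X[...,1]>-.45)&(X[...,0]<.65)&(X[...,0]>.4)
m=((h<6)|(h>174))&(s>150)&(v>40)&ok
c,a=fit(X,m,"red");c2,a2=fit(X,m,"red r10.7",.0107)
fit(X,(h>105)&(h<125)&(s>150)&ok,"blue")
# block frame
b=np.radians(29.7);Bx=np.array([np.cos(b),np.sin(b)]);By=np.array([-Bx[1],Bx[0]]);o=np.array([.5424,-.3043])
for zz in(.095,.015):
    for cc,aa in((c,a),(c2,a2)):
        q=(cc+aa*(zz-cc[2])/aa[2])[:2]-o;print(zz,"local",q@Bx,q@By)
```

```text
red 191 c [ 0.5369 -0.3975  0.1668] a [-0.3886 -0.2239  0.8938] lean 26.644687278565268 heading 29.95303704333098 r 0.00601930520588113 end [ 0.5275 -0.4029  0.1884] len 0.05543025715615524
red r10.7 191 c [ 0.5318 -0.3955  0.1648] a [-0.4189 -0.1645  0.893 ] lean 26.747769640138532 heading 21.439845988672104 r 0.01 end [ 0.5216 -0.3995  0.1864] len 0.055471511936461604
blue 173 c [ 0.5063 -0.3554  0.1633] a [-0.4455 -0.2487  0.8601] lean 30.677061108520125 heading 29.172824875671004 r 0.007137268381436495 end [ 0.493  -0.3628  0.1889] len 0.06509952294830446
0.095 local -0.01491577905282104 -0.07805219276215573
0.095 local -0.019620774822116167 -0.07902631138174372
0.015 local 0.025222917479136134 -0.07787492589866915
0.015 local 0.020280363484322186 -0.08481892126076529
```

Run:
```python
from h import *
np.set_printoptions(precision=1,suppress=True)
b=29.7;lean=27
a=np.array([-np.sin(np.radians(lean))*np.cos(np.radians(b)),-np.sin(np.radians(lean))*np.sin(np.radians(b)),np.cos(np.radians(lean))])
g=np.array([.5325,-.396,.165])
vc=np.array([.559,0,0]);
for opt in "AB":
  for phi in (10,20,33,40):
    R=Rt(np.radians(b),np.radians(phi)) if opt=="A" else Rt(np.radians(b+180),-np.radians(phi))
    qs=[arm.ik(x,R) for x in (g-R[:,2]*.1,g,g+a*.11,g+a*.11+[0,0,.06])]
    f=phi-(90-lean)+2.3
    for hd in(80.55,260.55):
        t=np.radians(hd)
        pf=vc-.0975*np.array([np.cos(t),np.sin(t),0])+[0,0,.0477]
        Rf=Rt(t,np.radians(f)) if opt=="A" else Rt(t+np.pi,-np.radians(f))
        qf=[arm.ik(pf+[0,0,dz],Rf) for dz in (.15,0)]
        print(opt,phi,hd,[q is not None for q in qs],[q is not None for q in qf], qs[1],qf[1])
```

```text
A 10 80.55 [True, True, True, True] [True, True] [ 51.7  39.8 -33.   86.6  30.9  68.2 -50.4] [ 81.9  92.4 -83.3  99.8  44.3  64.8 -13.4]
A 10 260.55 [True, True, True, True] [True, True] [ 51.7  39.8 -33.   86.6  30.9  68.2 -50.4] [  3.7  75.7 -62.4  84.   78.  115.4  98. ]
A 20 80.55 [True, True, True, True] [True, True] [ 45.7  43.2 -31.3  82.3  36.8  77.2 -55.2] [ 77.2  77.1 -74.6 103.   38.6  56.  -13. ]
A 20 260.55 [True, True, True, True] [True, True] [ 45.7  43.2 -31.3  82.3  36.8  77.2 -55.2] [  8.   70.2 -62.4  88.9  73.9 104.8  99. ]
A 33 80.55 [True, True, True, True] [True, True] [ 38.5  48.5 -28.6  76.3  42.9  88.9 -58.9] [ 67.8  59.9 -63.4 106.5  32.8  47.5 -14.4]
A 33 260.55 [True, True, True, True] [True, True] [ 38.5  48.5 -28.6  76.3  42.9  88.9 -58.9] [ 19.2  73.9 -75.1  94.8  78.9 101.7  99. ]
A 40 80.55 [True, True, True, True] [True, True] [ 35.1  51.8 -27.1  73.1  45.8  95.  -60. ] [ 61.8  53.2 -58.3 107.9  32.6  45.  -17.8]
A 40 260.55 [True, True, True, True] [True, True] [ 35.1  51.8 -27.1  73.1  45.8  95.  -60. ] [ 23.3  71.  -75.   97.8  76.4  93.7 100.7]

[... 427 characters left out ...]
 20 260.55 [True, True, True, True] [True, True] [ 65.   63.5 -74.9  81.5  67.7  99.4 109.2] [ -6.5  56.  -34.8  89.5  54.9  85.9 -73. ]
B 33 80.55 [True, True, True, True] [True, True] [ 57.6  68.9 -74.9  75.5  75.2 113.3 107.7] [  32.5   39.2  -11.8  107.6  -28.5   44.2 -144.1]
B 33 260.55 [True, True, True, True] [True, True] [ 57.6  68.9 -74.9  75.5  75.2 113.3 107.7] [  0.9  50.4 -37.6  95.4  51.8  73.6 -69.6]
B 40 80.55 [True, True, True, True] [True, True] [ 50.7  64.7 -62.3  72.3  69.5 112.1 110. ] [  18.9   36.3    0.8  109.4  -31.6   42.8 -144.8]
B 40 260.55 [True, True, True, True] [True, True] [ 50.7  64.7 -62.3  72.3  69.5 112.1 110. ] [  5.6  48.  -39.4  98.4  49.9  66.9 -67. ]
```

Run:
```python
from h import *
np.set_printoptions(precision=4,suppress=True)
g=np.array([.5325,-.396,.165]);R=Rt(np.radians(29.7),np.radians(33))
arm.move_ptp(g-R[:,2]*.13,R)
s=arm.observe();print(s["time_s"],s["ee_pos"])
snap("wrist","e1")
```

```text
13.475 [ 0.5946 -0.3593  0.2739]
```

View pics/e1.png

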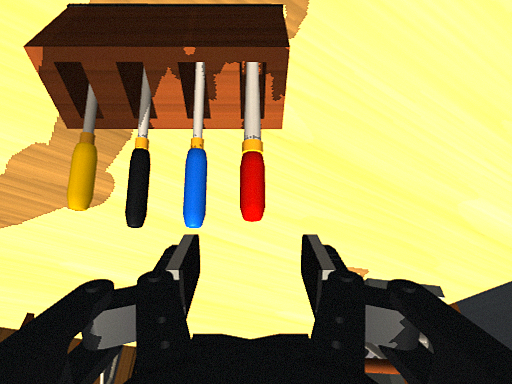

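The wrist view shows the red handle at (252,150–222), centred between the jaws, with blue at (195,187) beside it. Next I'll fit the mandrel axis from this view.

Run:
```python
from h import *
from scipy.optimize import least_squares
np.set_printoptions(precision=4,suppress=True)
z=np.load("e1.npz");p=z["p"];X=z["X"];h,s,v=cv2.split(cv2.cvtColor(p,cv2.COLOR_RGB2HSV))
R=Rt(np.radians(29.7),np.radians(33));cam=arm.camera_model("wrist")["tool_from_camera"]
s0=[ 0.5946,-0.3593,0.2739];C=np.array(s0)+R@cam[:3,3]
V,U=np.mgrid[0:384,0:512]
def sil(m,rfun):
    o=[]
    for r in np.unique(V[m]):
        us=U[r][m[r]]
        if len(us)<6: continue
        P=X[r,us];k=np.argmin(np.linalg.norm(P-C,axis=1)); 
        c=X[r,int(round(us.mean()))];ray=(c-C)/np.linalg.norm(c-C)
        w=np.linalg.norm(P[-1]-P[0]);o.append([*c,w,*ray])
    return np.array(o)
win=(U>225)&(U<275)&(V>140)&(V<230)
m=((h<8)|(h>172))&(s>150)&(X[...,2]>.1)&win
o=sil(m,None);print(len(o),o[::12,:4])
o=o[6:-8]; w=np.median(o[:,3])
c=o[:,:3]+o[:,4:]*(.0105)   # ray nearly perpendicular to axis
cc,a,_=axis(c); a=a*np.sign(a[2])
print("axis",cc,a,"lean",np.degrees(np.arccos(a[2])),"head",np.degrees(np.arctan2(-a[1],-a[0])),"width",w)
end=X[np.where(m)[0].max(),252];print("end s:",(end-cc)@a)
br=(h>15)&(h<32)&(s>120)&win&(V<156)&(X[...,2]>.08)
P=X[br];t=(P-cc)@a;print("brass",br.sum(),t.min(),t.max(),"dist end-brasslow",(end-cc)@a-t.min())
b=np.radians(29.7);Bx=np.array([np.cos(b),np.sin(b)]);By=np.array([-Bx[1],Bx[0]]);ob=np.array([.5424,-.3043])
for zz in(.015,.095,.165):
    q=cc+a*(zz-cc[2])/a[2];print(zz,"local",(q[:2]-ob)@Bx,(q[:2]-ob)@By)
tip=cc+a*((end-cc)@a-.194);print("tip",tip)
# blue
m=(h>105)&(h<125)&(s>150)&(X[...,2]>.1);q=np.median(X[m],0);print("blue local",(q[:2]-ob)@Bx,(q[:2]-ob)@By,q)
```

```text
69 [[ 0.5537 -0.3854  0.1406  0.0089]
 [ 0.5502 -0.3874  0.1513  0.0195]
 [ 0.546  -0.3898  0.1606  0.02  ]
 [ 0.5418 -0.3922  0.1698  0.0208]
 [ 0.539  -0.3938  0.18    0.0204]
 [ 0.5333 -0.397   0.1873  0.0166]]
axis [ 0.5369 -0.395   0.1612] [-0.408  -0.2329  0.8828] lean 28.02118716385276 head 29.713925139653337 width 0.020388677013324554
end s: 0.030223071337162174
brass 245 -0.03993449968881945 0.06936955397010726 dist end-brasslow 0.07015757102598162
0.015 local 0.028061695443220125 -0.07607792622137677
0.095 local -0.014513011674229567 -0.07608827355863311
0.165 local -0.05176588040199815 -0.07609732747873235
tip [ 0.6037 -0.3569  0.0166]
blue local -0.03999161845454986 -0.029645720712171735 [ 0.5224 -0.3499  0.184 ]
```

Run:
```python
from h import *
np.set_printoptions(precision=4,suppress=True)
R=Rt(np.radians(29.7),np.radians(33))
a=np.array([-0.408,-0.2329,0.8828]);b=np.radians(29.7);By=np.array([-np.sin(b),np.cos(b),0])
g=np.array([.5369,-.395,.1605])-.007*a-By*.0007
arm.command_gripper(.034,90)
arm.move_l(g-R[:,2]*.05,R,speed=.15)
f0=arm.observe()["force"]
print(arm.move_l(g,R,speed=.08,f_stop=6))
s=arm.observe();print(s["ee_pos"]-g,s["force"]-f0)
snap("wrist","f1")
arm.command_gripper(.0,90)
s=arm.observe();print(s["gripper_width"],s["ee_pos"]-g,s["force"]-f0,s["time_s"])
snap("scene","f2")
```

```text
False
[0.0002 0.     0.0001] [ 0.1688  0.2744 -1.7512]
0.01937646507110381 [0.0007 0.0002 0.0005] [ 0.0736  0.5967 -0.0887] 15.65
```

View pics/f1.png

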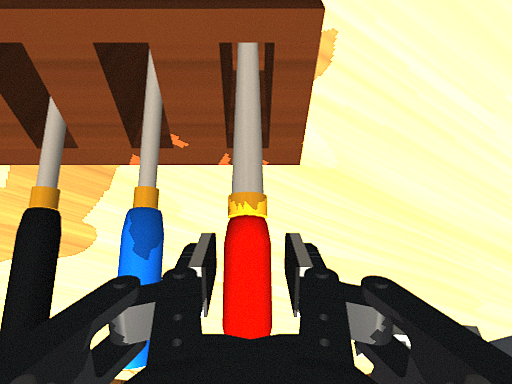

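View pics/f2.png

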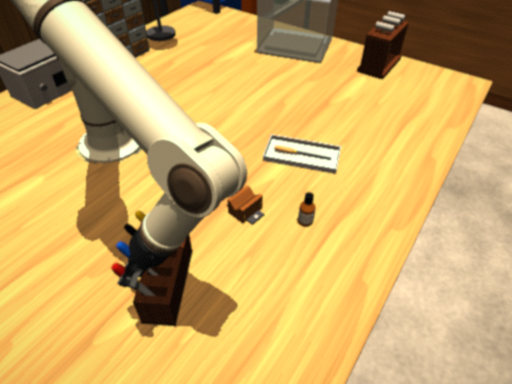

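The pads hold the red handle, with the left finger's outer edge clear of blue. Next I'll draw it out along its axis.

Run:
```python
from h import *
np.set_printoptions(precision=4,suppress=True)
s=arm.observe();p0=s["ee_pos"];R=Rt(np.radians(29.7),np.radians(33))
a=np.array([-0.408,-0.2329,0.8828])
arm.move_l(p0+a*.03,R,speed=.08);print(arm.observe()["force"],arm.observe()["gripper_width"])
arm.move_l(p0+a*.125,R,speed=.13)
s=arm.observe();print(s["force"],s["gripper_width"],s["time_s"])
arm.move_l(p0+a*.125+[0,0,.06],R,speed=.15)
snap("wrist","g1");snap("scene","g2")
```

```text
[1.6069 0.7329 0.7058] 0.019493156663874862
[ 0.1719  0.7438 -1.7387] 0.019477026157833914 17.1083
```

View pics/g1.png

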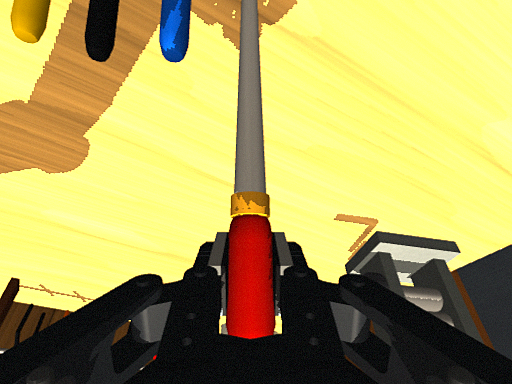

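View pics/g2.png

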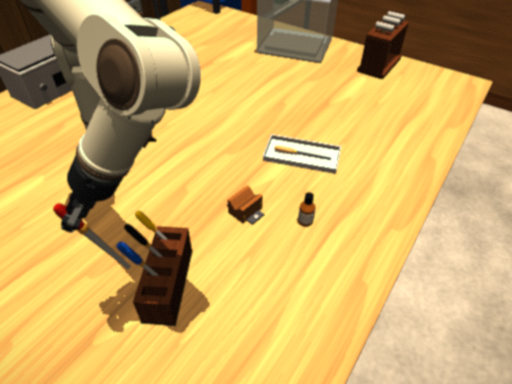

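The mandrel is out, with its collar at (250,203) in the wrist view, and the other three tools are standing. Next I'll measure the in-hand pose in the tool frame.

```bash
cat > inhand.py <<'E'
from h import *
np.set_printoptions(precision=4,suppress=True)
def inhand(tag,ulo=225,uhi=280,vhi=192,vlo=2):
    z=np.load(tag+".npz");d=z["d"];p=z["p"]
    Xt=cloud("wrist",d,(np.zeros(3),np.eye(3)));C=arm.camera_model("wrist")["tool_from_camera"][:3,3]
    h,s,v=cv2.split(cv2.cvtColor(p,cv2.COLOR_RGB2HSV));o=[]
    for r in range(vlo,vhi):
        us=np.arange(ulo,uhi);P=Xt[r,us];k=(abs(P[:,1])<.02)&(s[r,us]<70)&(abs(np.linalg.norm(P-C,axis=1)-np.min(np.linalg.norm(P[(abs(P[:,1])<.02)]-C,axis=1)))<.012)
        if k.sum()<5: continue
        P=P[k];j=len(P)//2;n=np.linalg.norm(P-C,axis=1);ray=(P[j]-C)/n[j];w=np.linalg.norm(P[-1]-P[0])
        y=(P[0,1]+P[-1,1])/2;c=P[n.argsort()[len(P)//4]].copy();c=P[j]+ray*w/2;c[1]=y;o.append(np.r_[c,w])
    o=np.array(o);cc,a,_=axis(o[:,:3]);a=a*np.sign(a[0]) # towards tip
    br=(h>15)&(h<32)&(s>120)&(abs(Xt[...,1])<.02)&(np.arange(384)[:,None]>170)&(np.arange(384)[:,None]<225)&(Xt[...,2]<.06)&(Xt[...,0]>0)
    t=(Xt[br]-cc)@a
    print("a(tip)",a,"cc",cc,"w",o[::30,3]*1000,"pitch",np.degrees(np.arctan2(a[2],a[0])),"yaw",np.degrees(np.arcsin(a[1])))
    print("collar(125) at",cc+a*np.percentile(t,99), "z-off at TCP x=0:",cc+a*(-cc[0]/a[0]))
    print("brass len",np.percentile(t,99)-np.percentile(t,1))
if __name__=="__main__":
    import sys;inhand(sys.argv[1])
E
python3 inhand.py g1
```

```text
a(tip) [ 0.8679 -0.0045  0.4968] cc [0.075  0.0001 0.0449] w [ 8.0126  9.4522 10.584  12.5656 13.3982] pitch 29.787320122417476 yaw -0.2552587317820742
collar(125) at [0.0331 0.0003 0.0209] z-off at TCP x=0: [0.     0.0005 0.0019]
brass len 0.04275000036888362
```

Run:
```python
from h import *
z=np.load("g1.npz");X=cloud("wrist",z["d"],(np.zeros(3),np.eye(3)))
for r in (186,190,192,193,194,196,205,214,218,222):
    P=X[r,250];print(r,P,z["p"][r,250],"along",P@[.8679,0,.4968])
```

```text
186 [0.0333121  0.00067682 0.01252864] [81 76 67] along 0.03513580193859324
190 [0.03129933 0.00067636 0.01293553] [77 75 73] along 0.033591063339281885
192 [0.03088864 0.00067688 0.01089803] [100  63   8] along 0.032222393875418635
193 [0.03072824 0.00067718 0.00974907] [96 59  5] along 0.031512372081509796
194 [0.02993508 0.00067671 0.01091042] [96 63  6] along 0.03140095195719959
196 [0.02964713 0.00067733 0.00856604] [97 63  5] along 0.029986349997145587
205 [0.02599117 0.00067727 0.00665241] [163 106  13] along 0.025862654526039405
214 [0.02129326 0.00067613 0.00788529] [102  48   4] along 0.02239783185382118
218 [0.02070262 0.00067709 0.00416852] [90 12  5] along 0.020038724300431267
222 [0.01889093 0.00067686 0.00393972] [100   9   4] along 0.018352690825014763
```

```bash
python3 - <<'E'
from h import *
np.set_printoptions(precision=4,suppress=True)
p0=arm.observe()["ee_pos"];T=np.radians(-27.1);t=np.radians(80.6);e=np.array([np.cos(t),np.sin(t),0])
pf=np.array([.5592,0,.047])-.095*e;Rf=Rt(t,T);Ri=Rt(np.radians(29.7),T)
print(arm.ik(p0,Ri),arm.ik(pf+[0,0,.15],Rf),arm.ik(pf,Rf))
arm.move_ptp(p0,Ri);print(arm.observe()["time_s"])
arm.move_ptp(pf+[0,0,.15],Rf)
arm.move_l(pf+[0,0,.05],Rf,speed=.15)
s=arm.observe();print(s["time_s"],s["ee_pos"],s["force"],s["gripper_width"])
snap("wrist","h1");snap("scene","h2")
E
python3 inhand.py h1
```

```text
[ 89.0228  29.49   -51.5336  91.6198  -3.5941  60.553  -15.6394] [ 67.4967  40.6985 -62.3151 103.7166   9.8796  56.1783  -3.2427] [ 63.6635  54.7233 -56.6699 106.7671  23.9626  44.0905  -7.8492]
18.6667
20.825 [ 0.5444 -0.0938  0.0978] [-0.3577 -0.4779 -0.7566] 0.019117321973595353
a(tip) [ 0.8669 -0.007   0.4985] cc [0.0753 0.0002 0.0453] w [ 8.1062  9.3649 11.9386 12.4829 12.9545 15.2113] pitch 29.89848391624886 yaw -0.4018175695801015
collar(125) at [0.0282 0.0006 0.0182] z-off at TCP x=0: [0.     0.0008 0.002 ]
brass len 0.03618420236916093
```

View pics/h1.png

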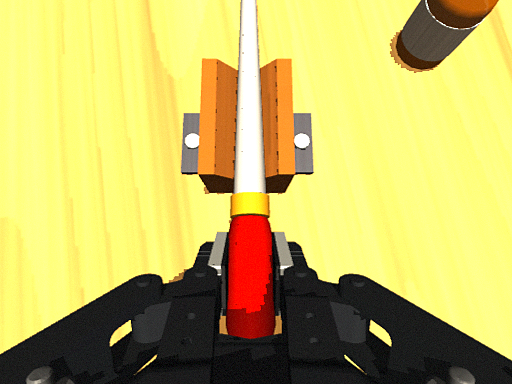

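View pics/h2.png

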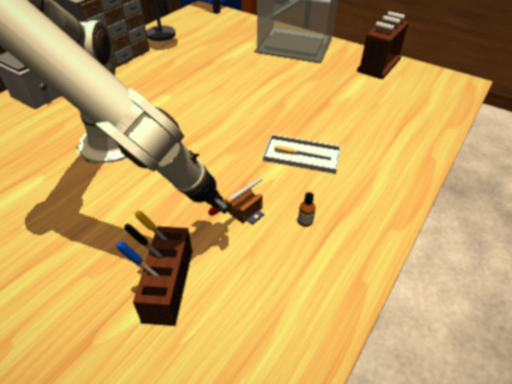

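Run:
```python
from h import *
np.set_printoptions(precision=4,suppress=True)
z=np.load("h1.npz");X=z["X"];d=z["d"];t=np.radians(80.6);e=np.array([np.cos(t),np.sin(t)]);n=np.array([-e[1],e[0]])
V,U=np.mgrid[0:384,0:512]
m=(abs(X[...,2]-.056)<.003)&(U>190)&(U<305)&(V>50)&(V<185)&((U<233)|(U>268))
r=cv2.minAreaRect((X[m][:,:2]*1000).astype(np.float32));print("vb",r,np.median(X[m][:,2]))
c=np.array(r[0])/1000
for rr in (20,60,100,140,175):
    P=X[rr,232:270];k=P[:,2]>.075;P=P[k];q=P[:,:2]-c;print(rr,(q@e).mean(),((q@n)[0]+(q@n)[-1])/2,P[:,2].max())
```

```text
vb ((558.687255859375, 0.05162811279296875), (81.109619140625, 60.43673324584961), 80.64697265625) 0.05676282478756961
20 0.038820693103842965 -0.0014749970996792154 0.09355925750106389
60 0.012367900655616947 -0.0017748134104120232 0.09587516815814884
100 -0.011796073048176285 -0.001743970611625646 0.09820051478616906
140 -0.034197516793050685 -0.002063537458625842 0.10023960788251965
175 -0.05233314991103295 -0.0023079828881554946 0.10151430807170961
```

Run:
```python
from h import *
np.set_printoptions(precision=4,suppress=True)
z=np.load("h1.npz");X=z["X"];V,U=np.mgrid[0:384,0:512]
m=(abs(X[...,2]-.056)<.003)&(U>205)&(U<290)&(V>60)&(V<180)&((U<215)|(U>278))
t=np.radians(80.6);e=np.array([np.cos(t),np.sin(t),0]);n=np.array([-e[1],e[0],0])
print("block top slope deg",np.degrees(np.polyfit(X[m]@e,X[m][:,2],1)[0]))
T=np.radians(-27.9);t2=np.radians(80.9)
pf=np.array([.5592,0,.047])-.095*e+.0018*n;Rf=Rt(t2,T)
arm.move_l(pf+[0,0,.012],Rf,speed=.08)
snap("wrist","i1")
f0=arm.observe()["force"]
print(arm.move_l(pf-[0,0,.004],Rf,speed=.015,f_stop=3))
s=arm.observe();print(s["ee_pos"]-pf,s["force"]-f0,s["ft_torque"],s["gripper_width"],s["time_s"])
snap("wrist","i2")
```

```text
block top slope deg 0.07942648299057992
True
[ 0.0007 -0.0001  0.004 ] [-0.7042 -2.0873  4.0841] [-0.0963 -0.1203 -0.1271] 0.019309909155281847 22.2333
```

View pics/i2.png

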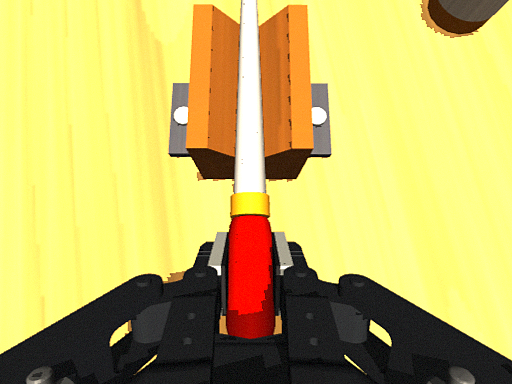

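Contact came about 4 mm high, so I'm checking slope and lateral offset.

```bash
cat > chk.py <<'E'
from h import *
import sys
np.set_printoptions(precision=4,suppress=True)
z=np.load(sys.argv[1]+".npz");X=z["X"];t=np.radians(80.6);e=np.array([np.cos(t),np.sin(t)]);n=np.array([-e[1],e[0]])
c=np.array([.5589,0.0001]);o=[]
V,U=np.mgrid[0:384,0:512]
m=(abs(X[...,2]-.056)<.003)&(U>185)&(U<318)&(V>2)&(V<150)&((U<215)|(U>283))
q=X[m][:,:2]-c;print("vb lateral extents",np.percentile(q@n,[.5,99.5]),"top z",np.median(X[m][:,2]))
for rr in range(5,185,6):
    P=X[rr,228:275];q=P[:,:2]-c
    k=(z["p"][rr,228:275].ptp(axis=1)<30) if hasattr(np.ndarray,'ptp') else (np.ptp(z["p"][rr,228:275].astype(int),axis=1)<40)
    if k.sum()<5: continue
    P=P[k];q=q[k];j=np.argsort(P[:,2])[-4:];o.append([(q@e).mean(),((q@n)[0]+(q@n)[-1])/2,P[j,2].mean()])
o=np.array(o);s=62.5-o[:,0]*1000
print(o[::4])
k=abs(o[:,1])<.01;o=o[k]
print("lat line",np.polyfit(o[:,0],o[:,1],1),"top slope deg",np.degrees(np.polyfit(o[:,0],o[:,2],1)[0]),"top z at mid",np.polyval(np.polyfit(o[:,0],o[:,2],1),0))
E
python3 chk.py i1;python3 chk.py i2; python3 inhand.py i2
```

```text
vb lateral extents [-0.0297  0.03  ] top z 0.05687868526722578
vb lateral extents [-0.0297  0.0301] top z 0.05685720912458715
a(tip) [ 0.8753 -0.0043  0.4836] cc [0.0804 0.0005 0.0468] w [ 8.553   9.935  11.8231 12.5626 13.2191] pitch 28.921663562028236 yaw -0.24718311049859928
collar(125) at [0.0473 0.0006 0.0285] z-off at TCP x=0: [0.     0.0009 0.0024]
brass len 0.0554137089643804Traceback (most recent call last):
  File "chk.py", line 11, in <module>
    k=(z["p"][rr,228:275].ptp(axis=1)<30) if hasattr(np.ndarray,'ptp') else (np.ptp(z["p"][rr,228:275].astype(int),axis=1)<40)
       ^^^^^^^^^^^^^^^^^^^^^^
AttributeError: `ptp` was removed from the ndarray class in NumPy 2.0. Use np.ptp(arr, ...) instead.
Traceback (most recent call last):
  File "chk.py", line 11, in <module>
    k=(z["p"][rr,228:275].ptp(axis=1)<30) if hasattr(np.ndarray,'ptp') else (np.ptp(z["p"][rr,228:275].astype(int),axis=1)<40)
       ^^^^^^^^^^^^^^^^^^^^^^
AttributeError: `ptp` was removed from the ndarray class in NumPy 2.0. Use np.ptp(arr, ...) instead.
```

```bash
sed -i 's/^    k=(z\["p"\].*/    k=np.ptp(z["p"][rr,228:275].astype(int),axis=1)<40/' chk.py; python3 chk.py i1;python3 chk.py i2
```

```text
vb lateral extents [-0.0297  0.03  ] top z 0.05687868526722578
[[ 0.0496  0.0026  0.055 ]
 [ 0.0262  0.0022  0.0925]
 [ 0.0124  0.0025  0.0936]
 [ 0.0023  0.002   0.0586]
 [-0.0122  0.0019  0.0598]
 [-0.0257  0.0015  0.0608]
 [-0.0404  0.0017  0.0965]
 [-0.0474  0.0004  0.0629]]
lat line [0.0173 0.0019] top slope deg -1.4235577542349394 top z at mid 0.06503929351130922
vb lateral extents [-0.0297  0.0301] top z 0.05685720912458715
[[ 0.0468  0.0012  0.0501]
 [ 0.0306  0.0011  0.0511]
 [ 0.0153  0.0007  0.0517]
 [ 0.0008  0.0007  0.0527]
 [-0.0164  0.0007  0.0887]
 [-0.0266  0.0007  0.0541]
 [-0.0412  0.0007  0.0896]
 [-0.0477 -0.0006  0.0557]]
lat line [0.0151 0.0007] top slope deg -14.825746299635188 top z at mid 0.05835302587671597
```

It is nearly bedded: about 1 mm high at the middle, slope within about 0.5°, 0.7 mm off-centre. One small settling move, then release.

```bash
python3 - <<'E'
from h import *
np.set_printoptions(precision=4,suppress=True)
s=arm.observe();p=s["ee_pos"];f0=s["force"];t=np.radians(80.6);n=np.array([-np.sin(t),np.cos(t),0])
R=Rt(np.radians(80.6),np.radians(-27.4))
print(arm.move_l(p-.0007*n-[0,0,.0015],R,speed=.01,f_stop=6))
s=arm.observe();print(s["ee_pos"]-p,s["force"]-f0,s["time_s"])
snap("wrist","j1")
E
python3 chk.py j1
```

```text
True
[ 0.0001  0.0001 -0.0005] [-2.8196 -2.1369  3.4994] 22.4917
vb lateral extents [-0.0297  0.0301] top z 0.05682321173038264
[[ 0.0452  0.0011  0.0504]
 [ 0.0296  0.0011  0.0516]
 [ 0.0145  0.0011  0.0524]
 [ 0.0002  0.0011  0.0529]
 [-0.0137  0.0004  0.0535]
 [-0.0269  0.0004  0.0542]
 [-0.0394  0.0007  0.0548]
 [-0.0479 -0.0007  0.0554]]
lat line [0.0149 0.0007] top slope deg -2.4863049261581667 top z at mid 0.05641293153146262
```

```bash
python3 - <<'E'
from h import *
np.set_printoptions(precision=4,suppress=True)
for w in (.0225,.025,.03,.045): arm.command_gripper(w,20)
s=arm.observe();print(s["force"],s["time_s"],s["gripper_width"])
snap("wrist","k0")
R=Rt(np.radians(80.6),np.radians(-27.4))
arm.move_l(s["ee_pos"]-R[:,2]*.13,R,speed=.12)
arm.dwell(.3)
snap("wrist","k1");snap("scene","k2");print(arm.observe()["time_s"])
E
python3 chk.py k0
```

```text
[ 0.1578 -0.1371 -0.2453] 23.5 0.04500947776229464
25.1833
vb lateral extents [-0.0297  0.0301] top z 0.056835711847423115
[[ 0.0459  0.0004  0.0494]
 [ 0.0297  0.0004  0.0509]
 [ 0.0146  0.0004  0.0516]
 [ 0.0001  0.0007  0.0524]
 [-0.0141  0.0003  0.0535]
 [-0.0273  0.0003  0.0541]
 [-0.0416  0.0007  0.0899]
 [-0.0481 -0.0008  0.0561]]
lat line [0.0032 0.0004] top slope deg -6.39567844039017 top z at mid 0.05342040013515177
```

View pics/k1.png

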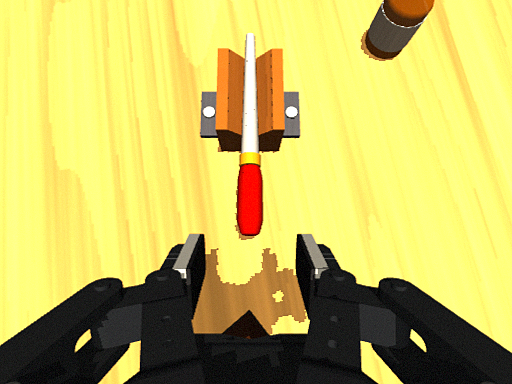

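View pics/k2.png

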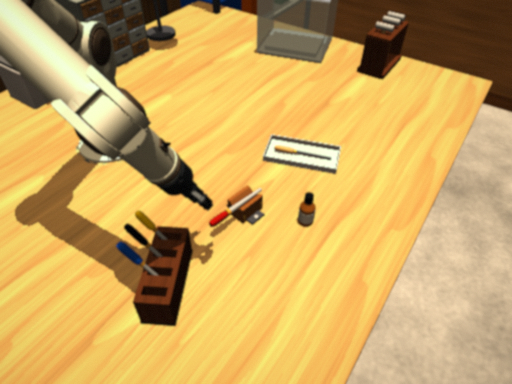

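The mandrel has settled: its line is straight in the groove, its slope is about 4.1° against 3.9° expected, and the fingers are clear. Last check is the overhang, the tray and the bottle.

Run:
```python
from h import *
np.set_printoptions(precision=4,suppress=True)
z=np.load("k1.npz");X=z["X"];p=z["p"];t=np.radians(80.6);e=np.array([np.cos(t),np.sin(t)]);c=np.array([.5589,0])
h,s,v=cv2.split(cv2.cvtColor(p,cv2.COLOR_RGB2HSV));V,U=np.mgrid[0:384,0:512]
w=(U>232)&(U<268)&(V>145)&(V<245)&(X[...,2]>.03)
red=w&((h<8)|(h>172))&(s>150);br=w&(h>15)&(h<32)&(s>120)&(V<170)
for n,m in(("red",red),("brass",br)): print(n,np.percentile((X[m][:,:2]-c)@e,[1,99]))
q=[(X[34:40,245:256][X[34:40,245:256][...,2]>.04][:,:2]-c)@e];print("tip",q[0].max())
a=np.load("a_scene.npz");A=cloud("scene",a["d"]);B=np.load("k2.npz")["X"]
for Y in(A,B):
    m=(abs(Y[...,0]-.725)<.04)&(abs(Y[...,1]-.06)<.04)&(Y[...,2]>.02);print("bottle",np.median(Y[m],0),Y[m][:,2].max())
d=np.load("d1.npz")["X"];t2=np.radians(18.9);e2=np.array([np.cos(t2),np.sin(t2)])
for r in range(5,226,30): 
    P=d[r,236:266];k=P[:,2].argsort()[-3:];print(r,(P[k].mean(0)[:2]-[.5727,.308])@e2,P[k,2].mean(),np.median(d[r,205:230,2]))
```

```text
red [-0.1312 -0.0724]
brass [-0.1509 -0.061 ]
tip 0.06366202851872597
bottle [0.7262 0.0527 0.0644] 0.10886397357364219
bottle [0.7265 0.0527 0.0646] 0.10885816029393758
5 0.07886387154794919 0.015842435594993043 0.005962146991108475
35 0.058995203276995714 0.0170090201111317 0.005962333193773983
65 0.03831435257297424 0.017282231475131398 0.006098907351239302
95 0.01651377598264688 0.018387842570527706 0.005985266914501242
125 -0.006351043546657448 0.019510429089603137 0.00581281425814939
155 -0.029775767411640022 0.02387122476207117 0.00583919635420449
185 -0.05420352302358404 0.02683772256789128 0.005967633040586451
215 -0.0804184262404904 0.027722786430693303 0.006000329029757057
```

```bash
python3 -c "
from bench import arm
arm.hand_in();print(arm.observe()['time_s'])"
```

```text
the job is handed in; nothing more can be done
the job is handed in; nothing more can be done
```

The bench is set up and handed in, at about 25 s on the robot's clock against the 64 s limit. My last checks found no failures; `hand_in` gives no verdict.

- **Round file:** it went first, lifted out of the V-block and lowered into the tray until light contact, then released. It lies on the tray floor with its handle top about 25 mm up after allowing for the wrist camera's small height offset (24 mm expected), clear of the walls.
- **Ring mandrel:** I drew it out along its own lean and laid it in the groove with the handle overhanging the block's right (-x) end.
    - The first contact came about 4 mm higher than planned, mostly because it sat about 2 mm below the TCP in the grip. I nudged it down another half millimetre and opened the fingers in steps.
    - After release its top line sloped 4.1° (3.9° expected when bedded) and sat within 0.5 mm of the groove's centre.
    - The collar is about 21 mm past the end of the block.
- **Everything else:** the bottle had not moved (within 0.5 mm). The burnisher, needle file and scraper are standing in their slots, judged by eye from the last scene picture. The gripper was open and about 130 mm away from the mandrel.

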